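# Run a counting slide out over the stage edge for pick-up

### The job

The glass counting slide lies flat on the little light stage, where nobody can get hold of it. First swing the steel stop arm, by its black pin, all the way aside, out of the slide's path; then push the slide snug and square against the steel guide fence and along it, out over the right-hand edge of the stage, until about a third of its length sticks out. Only nudge it lightly with the fingertips: do not pinch it, lift it or let it tip over the edge, leave the things around the stage where they are, and finish clear of everything.

Things in the scene. Friction and masses are not known exactly. Their poses are not given: they have to be found in the camera images.
- light_stage: Fixed light stage: white base, dark plate 130 mm deep (x) by 190 mm wide (y), its face 50 mm above the table. Origin: centre of the underside; x away from the front (dimmer knob side), y to the left, z up. Right-hand edge at y = -95 mm. Steel guide fence on the plate, 5 mm high, 10 mm wide, along y from -92 to +84 mm, its guiding face (towards -x) at x = +22 mm.
- stage_edge (a point): Point on the right-hand edge of the stage plate's working face (stage x = 5.5 mm, y = -95 mm, z = 50 mm), on the line that the slide's middle follows when it slides along the fence.
- counting_slide: Pale glass counting slide, 33 mm (x) by 75 mm (y), 4 to 5 mm thick, about 30 g, loose on the plate in front of the fence, long side roughly along it but some mm off and up to 7 degrees askew. Origin: centre of the underside. Flush on the fence its origin is at stage x = 5.5 mm; with 25 mm overhanging, at stage y = -82.5 mm. Past half overhang it tips off.
- stop_arm (a joint): Steel stop arm on a vertical pivot, 0 to 2.0 rad. At 0 it points at the fence (stage +x), across the slide's path; grows clockwise seen from above: the nose goes right (-y), then to the front (-x). At 1.57 it points right, clear of the path. Takes about 1 N at the pin and stays where it is left.
- stop_pivot (a point): The stop arm's pivot axis, on the plate's face (stage x = -40 mm, y = -55 mm). A knurled screw head, radius 6 mm, stands here up to 14 mm above the plate.
- stop_pin (a point): Axis of the upright black thumb pin on the stop arm, 40 mm from the pivot; this point is 20 mm above the plate, the pin's top 28 mm. Pin 8 mm thick, head 10 mm. The arm is a 9 mm wide bar from 1 to 7 mm above the plate, its round nose ends 52 mm from the pivot. Fingertips held above the slide can push the pin.
- tweezers: Bystander: steel tweezers, 123 mm long (its y), lying flat on the table in front of the stage. Origin: centre of the underside.
- marker_black: Bystander: black-capped marker, 138 mm long (its y), lying on the table in front of the stage, to the left. Origin: centre of the underside.
- dish_3: Bystander: small round dish with lid, 60 mm across and 16 mm high, on the table behind the stage, to the left. Origin: centre of the underside.
- white_bottle_1: Bystander: white screw-cap bottle, 50 mm across and 84 mm high, on the table behind the stage. Origin: centre of the underside.

How it is judged:
On the way:
1. the stop arm is swung aside (past 1.2 rad) while the slide is still back on the stage (its end not yet past the arm's line) (value of joint stop_arm above 1.2 rad and y of counting_slide in the frame of light_stage above -0.025 m), for 0.2 s.
At the end, for the whole second after the job is handed in: The slide lies flat on the stage, at rest, with 17 to 33 mm of its 75 mm length past the right-hand edge, square to the fence within 0.06 rad and within 3.5 mm of touching it, and the stop arm is swung aside past 1.2 rad (y of counting_slide in the frame of light_stage between -0.0905 and -0.0745 m and x of counting_slide in the frame of light_stage above 0.002 m and angle between the y axis of counting_slide and the y axis of light_stage, either way round below 0.06 rad and z of counting_slide in the frame of light_stage between 0.0475 and 0.0525 m and angle between counting_slide's own z axis and vertical below 0.04 rad and value of joint stop_arm above 1.2 rad and linear speed of counting_slide below 0.01 m/s).
It fails at once if the slide is lifted more than 6 mm off the stage (z of counting_slide in the frame of light_stage above 0.056 m).
It fails at once if the slide tips or falls off the stage (angle between counting_slide's own z axis and vertical above 0.2 rad or z of counting_slide in the frame of light_stage below 0.042 m).
It fails at once if the slide is pushed with more than 20 N (contact force between any of the arm, the fingers and counting_slide above 20 N).
It fails at once if a thing beside the stage is moved more than 15 mm (distance of any of tweezers, marker_black, dish_3, white_bottle_1 from where it was at the start of the episode above 0.015 m).
It also fails if it takes over 64 s, if anything falls off the work surface, if the arm or the gripper's body presses on something with over 40 N, if the wrist force passes 120 N, or if a joint passes its speed limit or range.

### The arm

A 6-joint arm with a two-finger parallel gripper is mounted at the origin on a cart in front of the work surface, level with it; the furniture and walls round the work are solid. World frame = base frame: x ahead of the robot, y to its left, z up, the work surface at z = 0. Lengths are in m, angles in rad, forces in N, time in s.
With the tool pointing down it reaches from about 0.35 to 0.975 m from the base axis. Payload 4.9 kg.
Tool frame: the origin (TCP) lies midway between the tips of the shut fingers; the grasp point (between the pads) lies 19 mm behind it; z points along the fingers, y is the line along which they close (so a half turn about z gives the same grasp; the last joint's range is limited). The gripper opens to 85 mm and grips with 20 to 120 N. Pads are 22 mm wide; open, the fingers measure 114 mm over their backs; the gripper's body (76 mm by 85 mm) begins 54 mm behind the grasp point. The pads swing forward as they close: fully open they stand 13 mm farther back than shut.
Start: joints at [-1.28, 0.053, 1.613, -0, 1.476, -0.119], TCP at [0.249, -0.573, 0.231] pointing down, gripper open.
Joint ranges: [-3.01, 3.01], [-1.01, 2.22], [0.06, 2.58], [-1.02, 4.17], [0.09, 2.62], [-3.14, 3.14]. Speed limits (rad/s): [2.57, 2.57, 3.14, 3.14, 3.14, 3.14].

### API

Orientations are given as a unit quaternion [w, x, y, z].
In Python, from plant import manip gives the robot as it stands.
- The arm moves only by the shell command python3 shift.py 'ROWS'. ROWS is a JSON object with one list for each field, all of the same length, 1 to 5, a row being the entries at one place: finger_gap (the opening from 0.0 (shut) to 1.0 (fully open)), tx, ty, tz (the shift in units of 20 mm), wx, wy, wz (a rotation vector in rad); each row shifts and turns the commanded pose from where the row before left it, along the tool's axes as they then stand; what a row does not reach is not made up. A row lasts 1/8 s, in which the tool goes at most 0.0625 m and 0.188 rad, less where a joint would pass 70% of its speed; a pose out of reach is approached as far as the arm can. The fingers move at their own pace and stop on an object; the grip force is fixed at half the most. Time passes only in rows, so rows that do not move let the fingers close. It prints the time, the measured TCP pose, the force, the opening and the grip force at its end. Input that does not fit is refused with a message, and nothing moves.
- manip.state(): the state, without advancing time (a new reading comes with each control period).
- manip.grab_frame(name): name is "scene" or "side" or "wrist"; returns the picture (400x640x3 uint8, red, green, blue); there is no depth.
- manip.camera_params(name): a dict with "intrinsics" (3x3 intrinsics, pixels), "xyz" and "orientation" of the camera in the world. Camera axes: x right, y down, z forward; pixel columns grow to the right and rows downward; lengths in m; the calibration is good to about 2 mm. A picture is of the moment at which its call begins: read the wrist's pose just before it. camera_params takes no time and is no camera call; for the wrist camera it gives the pose at the moment of the call.
- manip.job_done(): hands the job in; it is judged then, once.
The state is a dict: "time": time; "joint_pos": joint angles; "joint_vel": joint speeds; "joint_efforts": joint torques, N m; "tool_pos": TCP position; "tool_rot": TCP orientation; "contact_force": force on the tool from outside, world axes, zero at the start; "ft_torque": the same for the moment, N m; "gripper_width": opening from 0.0 (shut) to 1.0 (fully open); "grasp_force": force on a finger pad.
Only numpy, scipy, OpenCV 4.12 (cv2) and the standard library are available. Lean on these libraries where they do the work, as an engineer would, in place of code of your own. Each camera call takes 0.05 s, during which the arm holds its last target. There are 200 camera calls.

## Working session

There is one attempt and no reset: what is moved stays moved. The work goes in short steps, Python scripts to look and compute and a shell command to move; the robot and the scene stay as the last step left them, time stands still between calls to the robot, and variables do not carry over. Pictures are saved under pics/ and viewed, at most 10 in all, crops included, and the job is handed in when it is done.

```bash
ls; mkdir -p pics; python3 - <<'E'
from plant import manip
import cv2
for n in ("scene","side"):
    c=manip.camera_params(n);print(n,c)
    cv2.imwrite(f"pics/{n}0.png",manip.grab_frame(n)[:,:,::-1])
s=manip.state();print(s)
E
```

```text
pics
plant.py
shift.py
scene {'intrinsics': array([[517.91836889,   0.        , 323.12309302],
       [  0.        , 517.91836889, 200.60201665],
       [  0.        ,   0.        ,   1.        ]]), 'xyz': array([-0.06373375,  0.57548354,  0.69237236]), 'orientation': array([ 0.18701518, -0.42306697,  0.80424814, -0.37312811])}
side {'intrinsics': array([[440.37423778,   0.        , 317.47980646],
       [  0.        , 440.37423778, 199.04455537],
       [  0.        ,   0.        ,   1.        ]]), 'xyz': array([0.71526072, 0.71883402, 0.67925769]), 'orientation': array([-0.06485194,  0.13633868,  0.91552192, -0.37286137])}
{'time': 0.1, 'joint_pos': array([-1.27999729e+00,  5.32954812e-02,  1.61414350e+00,  1.57070577e-05,
        1.47602401e+00, -1.18983043e-01]), 'joint_vel': array([ 1.55725462e-03, -1.13902740e-03, -4.89928787e-04, -8.77316819e-04,
        1.39689090e-06, -2.18384955e-03]), 'joint_efforts': array([ 9.31795876e-04, -3.94906032e+01, -3.71362424e+01, -6.03194917e-05,
        3.88646673e-03, -1.30751746e-05]), 'tool_pos': array([ 0.24885722, -0.57270457,  0.23019097]), 'tool_rot': array([-9.32389293e-04,  9.79082884e-01,  2.03459655e-01, -7.24508050e-05]), 'contact_force': array([-1.26585185, -0.35550276,  0.06317533]), 'ft_torque': array([0.04355286, 0.04360297, 0.03213553]), 'grasp_force': 0.0, 'gripper_width': 0.9990832016509318}
```
View pics/scene0.png

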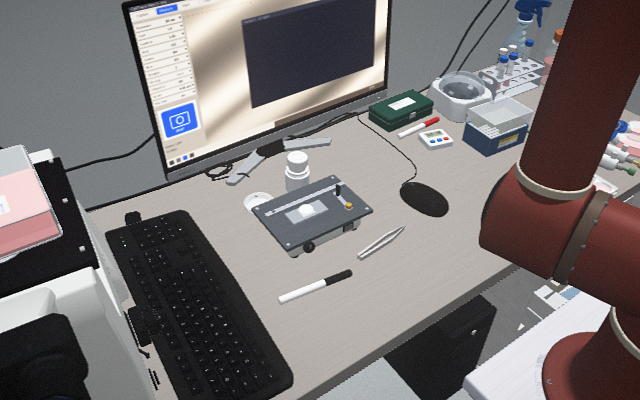

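View pics/side0.png

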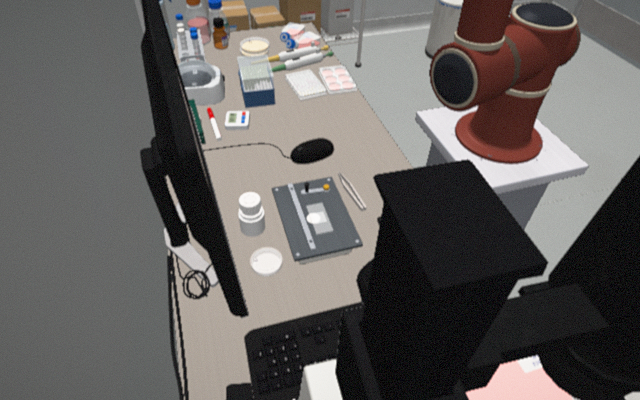

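The scene view shows the stage plate with corners at about (251,207), (337,177), (373,208) and (292,248), and the slide near (307,211). The pin is near (338,190) and the pivot screw near (349,205). In the side view the stage spans (273,187) to (360,245). I'll magnify both.

```bash
python3 - <<'E'
import cv2,numpy as np
a=cv2.imread("pics/scene0.png")[165:265,240:390];b=cv2.imread("pics/side0.png")[165:265,235:385]
f=lambda i:cv2.resize(i,None,fx=4,fy=4,interpolation=cv2.INTER_CUBIC)[:300] if 0 else cv2.resize(i,(600,400),interpolation=cv2.INTER_CUBIC)
cv2.imwrite("pics/zs.png",np.vstack([cv2.resize(a,(450,300),interpolation=2),cv2.resize(b,(450,300),interpolation=2)]))
E
```

View pics/zs.png

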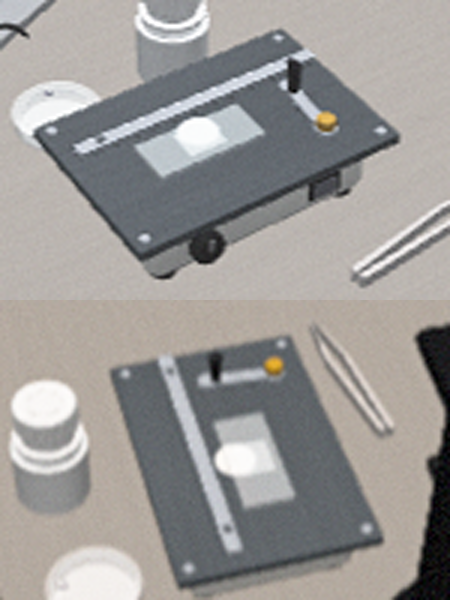

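The zoom shows the plate corners, slide corners, pin top and screw top clearly in both views. Next I triangulate them.

```bash
cat > h.py <<'E'
import numpy as np,cv2
from plant import manip
from scipy.spatial.transform import Rotation as R
def q2R(q): return R.from_quat(np.r_[q[1:],q[0]]).as_matrix()
def P(c):
    r=q2R(c["orientation"]); return c["intrinsics"]@np.c_[r.T,-r.T@c["xyz"]]
def tri(c1,p1,c2,p2):
    X=cv2.triangulatePoints(P(c1),P(c2),np.float64(p1).T,np.float64(p2).T); return (X[:3]/X[3]).T
def proj(c,X):
    u=np.c_[X,np.ones(len(X))]@P(c).T; return u[:,:2]/u[:,2:]
def onplane(c,p,z):
    d=(q2R(c["orientation"])@np.linalg.inv(c["intrinsics"])@np.c_[p,np.ones(len(p))].T).T
    return c["xyz"]+d*((z-c["xyz"][2])/d[:,2])[:,None]
E
python3 - <<'E'
from h import *
np.set_printoptions(precision=4,suppress=True)
cs,cd=manip.camera_params("scene"),manip.camera_params("side")
S=np.array([[36,132],[281,29],[399,137],[139,252],[294,60],[326,120],[134,147],[245,103],[265,132],[165,178]])/3+[240,165]
D=(np.array([[180,585],[111,371],[291,337],[382,541],[215,355],[275,365],[250,508],[214,422],[264,412],[294,499]])-[0,300])/3+[235,165]
X=tri(cs,S,cd,D);print(X)
print(np.linalg.norm(X[0]-X[1]),np.linalg.norm(X[1]-X[2]))
from scipy.optimize import least_squares
L=np.array([[65,95,50],[65,-95,50],[-65,-95,50],[-65,95,50],[0,-55,78],[-40,-55,64]])/1e3
def tf(p,L): c,s=np.cos(p[2]),np.sin(p[2]); return L@np.array([[c,s,0],[-s,c,0],[0,0,1]])+[p[0],p[1],0]
f=lambda p:np.r_[proj(cs,tf(p,L))-S[:6],proj(cd,tf(p,L))-D[:6]].ravel()
r=least_squares(f,[.5,0,0]);print(r.x,r.fun.reshape(-1,2))
p=r.x;c,s=np.cos(p[2]),np.sin(p[2])
Q=(X-[p[0],p[1],0])@np.array([[c,-s,0],[s,c,0],[0,0,1]]);print(Q)
E
```

```text
[[0.6029 0.2614 0.0455]
 [0.6008 0.0743 0.0472]
 [0.4712 0.0766 0.0468]
 [0.4766 0.2646 0.0472]
 [0.5374 0.1111 0.0792]
 [0.4963 0.1155 0.0619]
 [0.5479 0.2233 0.0545]
 [0.5475 0.1416 0.0503]
 [0.5146 0.1486 0.0548]
 [0.5182 0.2202 0.0499]]
0.18711092798140996 0.12959532336173893
[ 0.5374  0.17   -0.0193] [[-1.628  -1.7051]
 [ 0.253  -0.9862]
 [ 0.4832 -1.1618]
 [-0.4068  0.498 ]
 [-1.4669  1.7345]
 [ 0.0034 -0.9061]
 [-0.4318 -0.4085]
 [-0.0982 -1.374 ]
 [ 0.2999 -1.2704]
 [ 1.4329 -1.178 ]
 [ 0.9773  1.338 ]
 [ 0.0969 -0.5668]]
[[ 0.0638  0.0927  0.0455]
 [ 0.0652 -0.0944  0.0472]
 [-0.0644 -0.0947  0.0468]
 [-0.0626  0.0934  0.0472]
 [ 0.0012 -0.0589  0.0792]
 [-0.04   -0.0552  0.0619]
 [ 0.0095  0.0536  0.0545]
 [ 0.0106 -0.0281  0.0503]
 [-0.0224 -0.0218  0.0548]
 [-0.0202  0.0498  0.0499]]
```

The stage is at about (0.537, 0.170) with yaw −0.019. The plate triangulates at z = 46–47 mm against the given 50 mm, so it's consistent. Next I find where the wrist camera sits relative to the tool.

```bash
python3 - <<'E'
from h import *
np.set_printoptions(precision=4,suppress=True)
c=manip.camera_params("wrist");s=manip.state();T=q2R(s["tool_rot"])
print(c["intrinsics"][0,0],T.T@(c["xyz"]-s["tool_pos"]));print(T);print(T.T@q2R(c["orientation"]))
d=np.array([.50,.16,.30])-s["tool_pos"];print(T.T@d)
E
```

```text
331.2862816535372 [ 0.0796 -0.0002 -0.1422]
[[ 0.9172  0.3984 -0.0005]
 [ 0.3984 -0.9172  0.0018]
 [ 0.0002 -0.0019 -1.    ]]
[[-0.0003 -0.9517 -0.3069]
 [ 1.     -0.0001 -0.0006]
 [ 0.0005 -0.3069  0.9517]]
[ 0.5223 -0.5721 -0.0686]
```

Careful with the scale: shifts go in units of 20 mm. That gives: -0.042 m is -2.1, 0.039 m is 1.95.

```bash
python3 shift.py '{"finger_gap": [0,0,0,0,0],"tx": [1.95,1.95,1.95,1.95,1.95],"ty": [-2.1,-2.1,-2.1,-2.1,-2.1],"tz": [-0.1,-0.1,-0.1,-0.1,-0.1],"wx": [0,0,0,0,0],"wy": [0,0,0,0,0],"wz": [0,0,0,0,0]}' && python3 shift.py '{"finger_gap": [0,0,0,0,0],"tx": [1.95,1.95,1.95,1.95,1.95],"ty": [-2.1,-2.1,-2.1,-2.1,-2.1],"tz": [-0.1,0,0,0,0],"wx": [0,0,0,0,0],"wy": [0,0,0,0,0],"wz": [0,0,0,0,0]}' && python3 shift.py '{"finger_gap": [0,0,0,0,0],"tx": [1.95,1.95,0,0,0],"ty": [-2.1,-2.1,0,0,0],"tz": [0,0,0,0,0],"wx": [0,0,0,0,0],"wy": [0,0,0,0,0],"wz": [0,0,0.143,0.143,0.143]}'
```

```text
time: 0.72
tool_pos: [0.3443, -0.301, 0.2408]
tool_rot: [-0.0, 0.979, 0.203, -0.0]
contact_force: [0.9, 0.3, 0.3]
gripper_width: -0.002
grasp_force: 0.0
time: 1.35
tool_pos: [0.4395, -0.0307, 0.2431]
tool_rot: [0.0, 0.979, 0.203, 0.0]
contact_force: [0.6, -0.4, -0.7]
gripper_width: 0.003
grasp_force: 0.0
time: 1.98
tool_pos: [0.4771, 0.0758, 0.2426]
tool_rot: [0.0, 1.0, -0.012, -0.001]
contact_force: [0.1, -0.0, 0.1]
gripper_width: 0.001
grasp_force: 0.0
```

```bash
python3 shift.py '{"finger_gap": [0],"tx": [0],"ty": [0],"tz": [0],"wx": [0],"wy": [0],"wz": [0]}'; python3 - <<'E'
from h import *
import json
c=manip.camera_params("wrist");cv2.imwrite("pics/w1.png",manip.grab_frame("wrist")[:,:,::-1])
np.savez("pics/w1.npz",**c)
E
```

```text
time: 2.1
tool_pos: [0.4772, 0.0756, 0.2428]
tool_rot: [-0.0, 1.0, -0.009, -0.0]
contact_force: [-0.8, -1.1, -0.4]
gripper_width: -0.001
grasp_force: 0.0
```

View pics/w1.png

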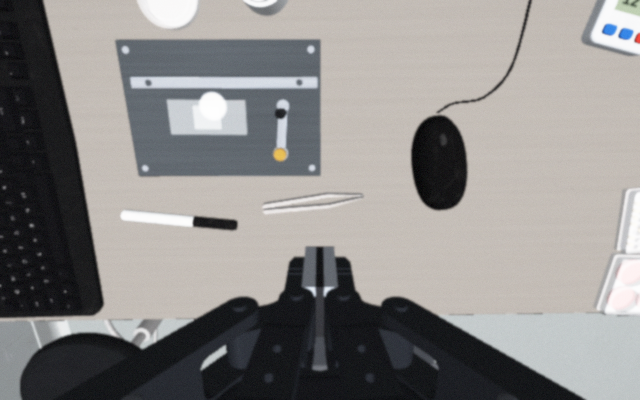

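The wrist view shows the plate corners at about (117,40), (320,40), (320,176) and (138,177). The pin is at (281,113), the screw at (280,154), and the slide spans x 167–247, y 99–134. I'll take a second view from further left.

In the tool's units: -0.05 m is -2.5, 0.01 m is 0.5.

```bash
python3 shift.py '{"finger_gap": [0,0,0,0],"tx": [0.5,0.5,0,0],"ty": [-2.5,-2.5,-2.5,0],"tz": [0,0,0,0],"wx": [0,0,0,0],"wy": [0,0,0,0],"wz": [0,0,0,0]}'; python3 - <<'E'
from h import *
c=manip.camera_params("wrist");cv2.imwrite("pics/w2.png",manip.grab_frame("wrist")[:,:,::-1])
np.savez("pics/w2.npz",**c)
L=np.array([[65,95,50],[65,-95,50],[-65,-95,50],[-65,95,50]])/1e3
a,s=np.cos(-.019),np.sin(-.019)
X=L@np.array([[a,s,0],[-s,a,0],[0,0,1]])+[.5374,.17,0]
u=proj(c,X).min(0).astype(int)-15;print(u)
A=cv2.imread("pics/w1.png")[30:190,105:335];B=cv2.imread("pics/w2.png")[max(u[1],0):max(u[1],0)+160,u[0]:u[0]+230]
f=lambda i:cv2.resize(i,None,fx=3,fy=3,interpolation=2)
cv2.imwrite("pics/za.png",f(A));cv2.imwrite("pics/zb.png",f(B))
E
```

```text
time: 2.65
tool_pos: [0.4999, 0.2276, 0.2429]
tool_rot: [-0.0, 1.0, -0.007, -0.0]
contact_force: [0.3, -0.1, -0.4]
gripper_width: 0.004
grasp_force: 0.0
[265  49]
```

View pics/za.png

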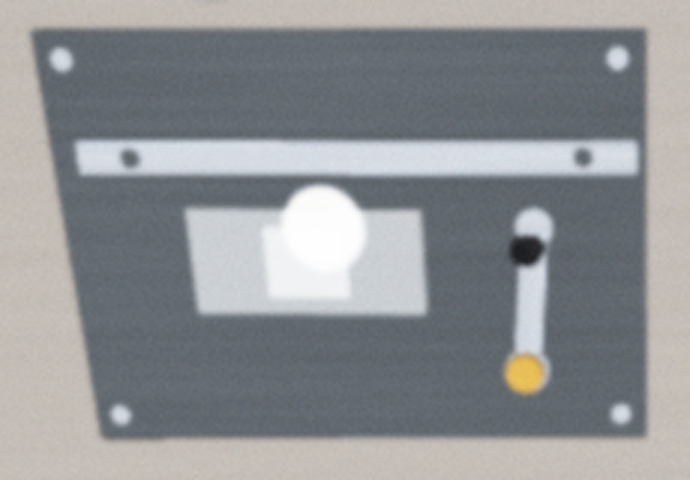

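View pics/zb.png

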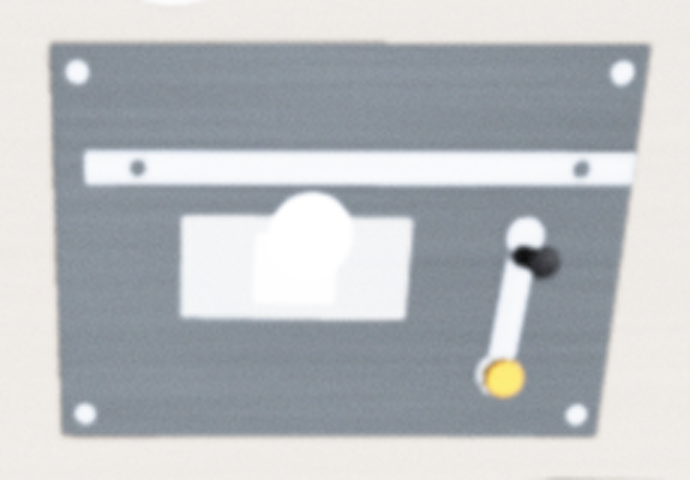

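Both crops show the plate, fence, slide (nearly parallel to the fence), pin and screw clearly. Now I fit everything.

```bash
python3 - <<'E'
from h import *
from scipy.optimize import least_squares
np.set_printoptions(precision=4,suppress=True)
c1,c2=[dict(np.load(f"pics/w{i}.npz")) for i in (1,2)]
A=(np.array([[33,29],[646,29],[646,437],[101,438],[526,250],[526,373],[184,208],[421,209],[428,315],[198,314]])+.5)/3-.5+[105,30]
B=(np.array([[50,43],[650,44],[597,436],[62,436],[543,262],[504,378],[180,215],[413,218],[405,320],[179,319]])+.5)/3-.5+[265,49]
X=tri(c1,A,c2,B);print(X)
L=np.array([[65,95,50],[65,-95,50],[-65,-95,50],[-65,95,50],[-40,-55,64]])/1e3
def tf(p,L): c,s=np.cos(p[2]),np.sin(p[2]); return L@np.array([[c,s,0],[-s,c,0],[0,0,1]])+[p[0],p[1],p[3]]
i=[0,1,2,3,5]
f=lambda p:np.r_[proj(c1,tf(p,L))-A[i],proj(c2,tf(p,L))-B[i]].ravel()
r=least_squares(f,[.53,.17,0,0]);p=r.x;print("stage",p,np.abs(r.fun).max())
G=np.array([[16.5,37.5,4.5],[16.5,-37.5,4.5],[-16.5,-37.5,4.5],[-16.5,37.5,4.5]])/1e3
g=lambda q:np.r_[proj(c1,tf([*q,.05+p[3]],G))-A[6:],proj(c2,tf([*q,.05+p[3]],G))-B[6:]].ravel()
r=least_squares(g,[.53,.17,0]);q=r.x;print("slide",q,np.abs(r.fun).max())
c,s=np.cos(p[2]),np.sin(p[2]);M=np.array([[c,-s],[s,c]])
print("slide in stage",(q[:2]-p[:2])@M,q[2]-p[2])
print("pin",(X[4,:2]-p[:2])@M,X[4,2])
for l in ([0,-.055],[-.04,-.055],[-.04,-.095],[.0055,-.0825]): print(l,np.array(l)@M.T+p[:2])
st=manip.state();print(st["tool_pos"],q2R(st["tool_rot"])[:,0])
E
```

```text
[[0.6058 0.2627 0.0475]
 [0.6028 0.0734 0.0469]
 [0.4739 0.0756 0.0493]
 [0.4767 0.2646 0.0496]
 [0.5388 0.1108 0.0754]
 [0.4988 0.1146 0.0614]
 [0.5525 0.2223 0.0524]
 [0.5507 0.1463 0.0531]
 [0.5172 0.1469 0.0532]
 [0.5187 0.2229 0.053 ]]
stage [ 0.5395  0.1692 -0.0156 -0.0029] 0.834084702950662
slide [ 0.5347  0.1847 -0.0217] 1.0193408610881534
slide in stage [-0.005   0.0155] -0.0061253714137490135
pin [ 0.0002 -0.0584] 0.0753816326376959
[0, -0.055] [0.5386 0.1142]
[-0.04, -0.055] [0.4986 0.1148]
[-0.04, -0.095] [0.498  0.0748]
[0.0055, -0.0825] [0.5437 0.0866]
[0.5    0.2261 0.2429] [ 0.9999 -0.0151 -0.0008]
```

Stage: (0.539, 0.1695), yaw −0.0156, plate about 0.0475–0.05. The tool axes already line up with the stage. Slide in stage frame: (−5, +15.5) mm, nearly square. Pin at stage (0, −56). Next I lower to above the slide, beside the pin.

In the tool's units: 0.058 m is 2.9, 0.038 m is 1.9.

```bash
python3 shift.py '{"finger_gap": [0,0,0,0,0],"tx": [1,1,0,0,0],"ty": [1.9,1.9,0,0,0],"tz": [0,0,2.9,2.9,2.75],"wx": [0,0,0,0,0],"wy": [0,0,0,0,0],"wz": [0,0,0,0,0]}'; python3 shift.py '{"finger_gap": [0,0,0],"tx": [0,0,0],"ty": [0,0.25,0.25],"tz": [0.2,0,0],"wx": [0,0,0],"wy": [0,0,0],"wz": [0,0,0]}'; python3 - <<'E'
from h import *
cv2.imwrite("pics/w3.png",manip.grab_frame("wrist")[:,:,::-1])
print(manip.state()["tool_pos"])
E
```

```text
time: 3.32
tool_pos: [0.5387, 0.1466, 0.0707]
tool_rot: [0.0, 1.0, -0.01, 0.0]
contact_force: [1.0, -0.0, -0.7]
gripper_width: -0.002
grasp_force: 0.0
time: 3.7
tool_pos: [0.5411, 0.138, 0.0719]
tool_rot: [-0.0, 1.0, -0.01, 0.003]
contact_force: [0.9, 0.5, 0.4]
gripper_width: 0.004
grasp_force: 0.0
[0.54095414 0.1375725  0.07161414]
```

View pics/w3.png

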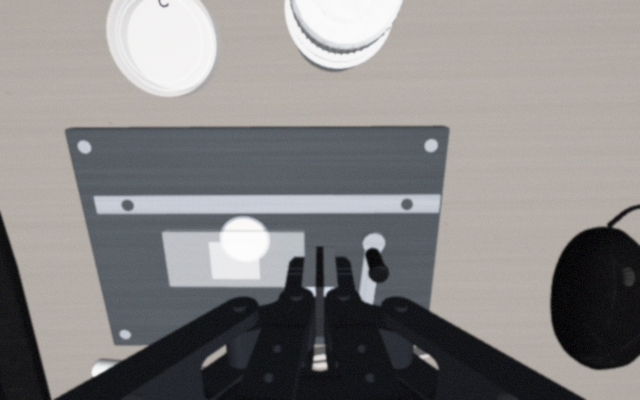

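The fingertips hang to the left of the pin, just beyond the slide's right end, and the pin is at (375,255). I check whether the pose has settled.

```bash
python3 shift.py '{"finger_gap": [0],"tx": [0],"ty": [0],"tz": [0],"wx": [0],"wy": [0],"wz": [0]}'; python3 shift.py '{"finger_gap": [0,0],"tx": [0,0],"ty": [0,0],"tz": [0,0],"wx": [0,0],"wy": [0,0],"wz": [0,0]}'
```

```text
time: 3.88
tool_pos: [0.5401, 0.1382, 0.0705]
tool_rot: [-0.0, 1.0, -0.01, 0.002]
contact_force: [-1.3, -0.0, -0.3]
gripper_width: -0.001
grasp_force: 0.0
time: 4.12
tool_pos: [0.5388, 0.1385, 0.0686]
tool_rot: [-0.0, 1.0, -0.009, 0.0]
contact_force: [0.0, -0.1, -0.0]
gripper_width: 0.002
grasp_force: 0.0
```

```bash
python3 shift.py '{"finger_gap": [0,0,0,0],"tx": [0,0,-0.1,-0.2],"ty": [0.4,0.4,0.4,0.4],"tz": [0,0,0,0],"wx": [0,0,0,0],"wy": [0,0,0,0],"wz": [0,0,0,0]}';python3 shift.py '{"finger_gap": [0,0,0],"tx": [-0.35,-0.35,0],"ty": [0.4,0.35,0],"tz": [0,0,0],"wx": [0,0,0],"wy": [0,0,0],"wz": [0,0,0]}'; python3 - <<'E'
from h import *
cv2.imwrite("pics/w4.png",manip.grab_frame("wrist")[:,:,::-1])
E
```

```text
time: 4.62
tool_pos: [0.532, 0.1059, 0.0683]
tool_rot: [-0.0, 1.0, -0.01, 0.0]
contact_force: [-0.9, 1.3, 0.0]
gripper_width: 0.003
grasp_force: 0.7
time: 5.0
tool_pos: [0.5161, 0.0923, 0.0682]
tool_rot: [-0.001, 1.0, -0.01, -0.001]
contact_force: [-3.3, 5.7, 1.6]
gripper_width: -0.001
grasp_force: 2.9
```

View pics/w4.png

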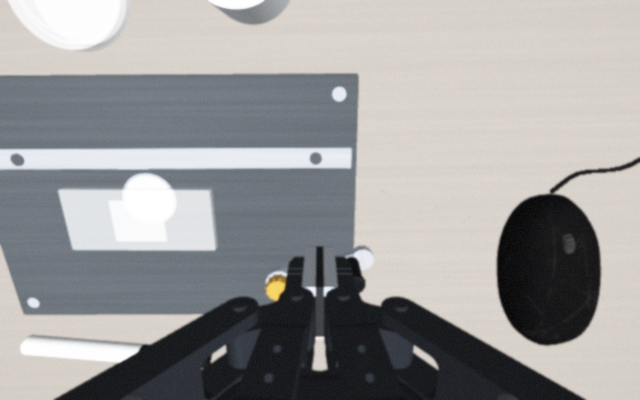

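The nose now points right past the edge at (362,258), and the pin sits just right of the fingers. I back off, go round to the pin's +x side, and push it toward −x.

```bash
python3 shift.py '{"finger_gap": [0,0,0,0,0],"tx": [0,0.75,0.75,0,0],"ty": [-0.6,0,0,0.7,0.7],"tz": [0,0,0,0,0],"wx": [0,0,0,0,0],"wy": [0,0,0,0,0],"wz": [0,0,0,0,0]}';python3 shift.py '{"finger_gap": [0,0,0,0],"tx": [0,-0.4,-0.4,-0.4],"ty": [0,0,0,0],"tz": [0,0,0,0],"wx": [0,0,0,0],"wy": [0,0,0,0],"wz": [0,0,0,0]}'; python3 shift.py '{"finger_gap": [0,0,0],"tx": [-0.3,-0.25,0],"ty": [0,0,0],"tz": [0,0,0],"wx": [0,0,0],"wy": [0,0,0],"wz": [0,0,0]}'
```

```text
time: 5.68
tool_pos: [0.5475, 0.074, 0.068]
tool_rot: [0.0, 1.0, -0.01, -0.0]
contact_force: [-0.7, -0.6, -0.4]
gripper_width: 0.001
grasp_force: 0.0
time: 6.18
tool_pos: [0.5229, 0.0757, 0.0684]
tool_rot: [0.0, 1.0, -0.009, 0.0]
contact_force: [1.4, -1.5, 1.1]
gripper_width: -0.002
grasp_force: 0.8
time: 6.55
tool_pos: [0.512, 0.0761, 0.0683]
tool_rot: [-0.0, 1.0, -0.01, -0.0]
contact_force: [-0.9, -0.1, 0.1]
gripper_width: -0.001
grasp_force: 0.0
```

```bash
python3 shift.py '{"finger_gap": [0,0,0,0],"tx": [-0.25,-0.2,0,0.6],"ty": [0,0,0,0],"tz": [0,0,0,0],"wx": [0,0,0,0],"wy": [0,0,0,0],"wz": [0,0,0,0]}'; python3 shift.py '{"finger_gap": [0,0,0,0,0],"tx": [0,-0.25,-0.25,-0.25,0],"ty": [0,-2.5,-2.5,-2.5,0],"tz": [-2.75,-1.5,-1.5,0,0],"wx": [0,0,0,0,0],"wy": [0,0,0,0,0],"wz": [0,0,0,0,0]}';python3 shift.py '{"finger_gap": [0,0],"tx": [0,0],"ty": [0,0],"tz": [0,0],"wx": [0,0],"wy": [0,0],"wz": [0,0]}'
cat > look.py <<'E'
from h import *
import sys
np.set_printoptions(precision=4,suppress=True)
# rectify plate plane into stage coordinates, 4 px/mm; rows: x from +70 down, cols: y from +100 to -130
p=[.539,.1695,-.0156];z=float(sys.argv[2]) if len(sys.argv)>2 else .0475
c=manip.camera_params("wrist");im=manip.grab_frame("wrist")[:,:,::-1]
L=np.array([[.07,.1],[.07,-.13],[-.07,-.13],[-.07,.1]]);a,s=np.cos(p[2]),np.sin(p[2])
W=np.c_[L@np.array([[a,s],[-s,a]])+p[:2],[z]*4]
H=cv2.getPerspectiveTransform(proj(c,W).astype(np.float32),np.float32([[0,0],[690,0],[690,420],[0,420]]))
r=cv2.warpPerspective(im,H,(690,420));cv2.imwrite(f"pics/{sys.argv[1]}.png",r);print(manip.state()["tool_pos"])
E
python3 look.py r1
```

```text
time: 7.05
tool_pos: [0.5151, 0.0758, 0.068]
tool_rot: [0.0, 1.0, -0.01, -0.0]
contact_force: [0.0, -0.5, -0.3]
gripper_width: 0.003
grasp_force: 0.0
time: 7.68
tool_pos: [0.5037, 0.2289, 0.184]
tool_rot: [-0.0, 1.0, -0.007, 0.0]
contact_force: [-0.2, -0.3, 0.4]
gripper_width: 0.003
grasp_force: 0.0
time: 7.92
tool_pos: [0.5036, 0.225, 0.1828]
tool_rot: [0.0, 1.0, -0.01, -0.0]
contact_force: [-0.0, -0.0, 0.1]
gripper_width: -0.002
grasp_force: 0.0
[0.5036 0.225  0.1829]
```

View pics/r1.png

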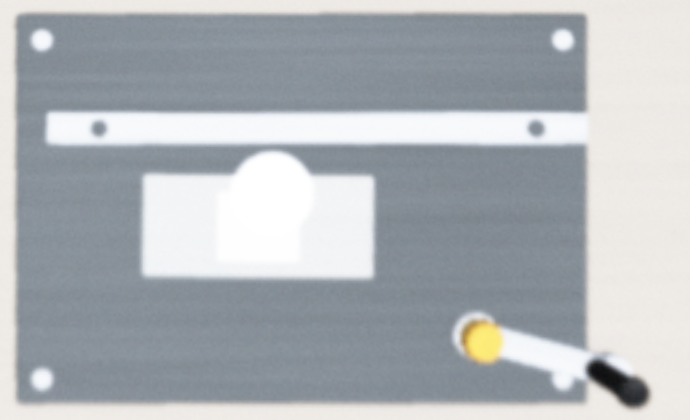

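The rectified view is 3 px/mm. The stop arm points right and forward (about 1.85 rad). The slide spans columns 142–375 and rows 174–277, so it's untouched, about 10 mm off the fence and square. Next I descend in front of it and feel for the plate.

```bash
python3 shift.py '{"finger_gap": [0,0,0,0,0],"tx": [-0.3,-0.25,0,0,0],"ty": [1,1.05,0,0,0],"tz": [0,1,2.5,2.25,0.4],"wx": [0,0,0,0,0],"wy": [0,0,0,0,0],"wz": [0,0,0,0,0]}'; python3 shift.py '{"finger_gap": [0,0,0,0,0],"tx": [0,0,0,0,0],"ty": [0,0,0,0,0],"tz": [0,0,0.1,0.1,0],"wx": [0,0,0,0,0],"wy": [0,0,0,0,0],"wz": [0,0,0,0,0]}';  python3 shift.py '{"finger_gap": [0,0,0,0],"tx": [0,0,0,0],"ty": [0,0,0,0],"tz": [0.05,0,0.05,0],"wx": [0,0,0,0],"wy": [0,0,0,0],"wz": [0,0,0,0]}'
```

```text
time: 8.6
tool_pos: [0.4884, 0.1832, 0.0568]
tool_rot: [0.001, 1.0, -0.01, -0.004]
contact_force: [-0.3, 1.0, -0.4]
gripper_width: -0.004
grasp_force: 0.0
time: 9.22
tool_pos: [0.4915, 0.1853, 0.0564]
tool_rot: [-0.0, 1.0, -0.01, 0.0]
contact_force: [0.6, -0.0, 0.3]
gripper_width: 0.0
grasp_force: 0.0
time: 9.72
tool_pos: [0.4915, 0.1852, 0.0542]
tool_rot: [0.0, 1.0, -0.01, -0.0]
contact_force: [-0.5, -0.4, -0.0]
gripper_width: -0.004
grasp_force: 0.0
```

In the tool's units: 0.001 m is 0.05.

```bash
python3 shift.py '{"finger_gap": [0,0],"tx": [0,0],"ty": [0,0],"tz": [0.05,0],"wx": [0,0],"wy": [0,0],"wz": [0,0]}';  python3 shift.py '{"finger_gap": [0,0],"tx": [0,0],"ty": [0,0],"tz": [0.05,0],"wx": [0,0],"wy": [0,0],"wz": [0,0]}';python3 shift.py '{"finger_gap": [0,0],"tx": [0,0],"ty": [0,0],"tz": [0.025,0],"wx": [0,0],"wy": [0,0],"wz": [0,0]}'
```

```text
time: 9.98
tool_pos: [0.4915, 0.1852, 0.0532]
tool_rot: [0.0, 1.0, -0.01, -0.0]
contact_force: [0.6, 0.0, -0.5]
gripper_width: 0.004
grasp_force: 0.0
time: 10.22
tool_pos: [0.4915, 0.1852, 0.0522]
tool_rot: [0.0, 1.0, -0.01, -0.0]
contact_force: [-0.1, -0.1, 0.1]
gripper_width: 0.001
grasp_force: 0.0
time: 10.48
tool_pos: [0.4916, 0.1852, 0.0518]
tool_rot: [0.0, 1.0, -0.01, -0.0]
contact_force: [-0.5, -0.6, -0.4]
gripper_width: 0.001
grasp_force: 0.0
```

```bash
python3 shift.py '{"finger_gap": [0,0],"tx": [0,0],"ty": [0,0],"tz": [0.04,0],"wx": [0,0],"wy": [0,0],"wz": [0,0]}';  python3 shift.py '{"finger_gap": [0,0],"tx": [0,0],"ty": [0,0],"tz": [0.025,0],"wx": [0,0],"wy": [0,0],"wz": [0,0]}';python3 shift.py '{"finger_gap": [0,0],"tx": [0,0],"ty": [0,0],"tz": [0.025,0],"wx": [0,0],"wy": [0,0],"wz": [0,0]}'
```

```text
time: 10.72
tool_pos: [0.4915, 0.1852, 0.0509]
tool_rot: [0.0, 1.0, -0.01, -0.0]
contact_force: [0.4, -0.2, 1.3]
gripper_width: -0.001
grasp_force: 0.0
time: 10.98
tool_pos: [0.4915, 0.1852, 0.0505]
tool_rot: [0.0, 1.0, -0.01, -0.0]
contact_force: [-0.7, 0.4, -0.1]
gripper_width: -0.0
grasp_force: 0.0
time: 11.22
tool_pos: [0.4916, 0.1853, 0.0501]
tool_rot: [-0.0, 1.0, -0.01, 0.0]
contact_force: [-0.3, 0.0, 0.1]
gripper_width: -0.0
grasp_force: 0.1
```

In the tool's units: 0.0005 m is 0.025.

```bash
python3 shift.py '{"finger_gap": [0,0],"tx": [0,0],"ty": [0,0],"tz": [0.025,0],"wx": [0,0],"wy": [0,0],"wz": [0,0]}';  python3 shift.py '{"finger_gap": [0,0],"tx": [0,0],"ty": [0,0],"tz": [0.025,0],"wx": [0,0],"wy": [0,0],"wz": [0,0]}'
```

```text
time: 11.48
tool_pos: [0.4916, 0.1853, 0.05]
tool_rot: [0.0, 1.0, -0.01, -0.0]
contact_force: [-2.3, -0.5, 4.9]
gripper_width: 0.006
grasp_force: 2.7
time: 11.72
tool_pos: [0.4917, 0.1853, 0.05]
tool_rot: [0.0, 1.0, -0.01, -0.0]
contact_force: [-4.9, -0.6, 8.3]
gripper_width: -0.003
grasp_force: 4.2
```

The plate is at z = 0.050, as stated. I raise 2 mm and push gently toward the fence.

```bash
python3 shift.py '{"finger_gap": [0,0,0,0,0],"tx": [0,0.2,0.2,0.15,0],"ty": [0,0,0,0,0],"tz": [-0.1,0,0,0,0],"wx": [0,0,0,0,0],"wy": [0,0,0,0,0],"wz": [0,0,0,0,0]}';  python3 shift.py '{"finger_gap": [0,0,0,0,0],"tx": [0.1,0.1,0.1,0.1,0],"ty": [0,0,0,0,0],"tz": [0,0,0,0,0],"wx": [0,0,0,0,0],"wy": [0,0,0,0,0],"wz": [0,0,0,0,0]}';python3 shift.py '{"finger_gap": [0,0,0],"tx": [0.05,0.05,0],"ty": [0,0,0],"tz": [0,0,0],"wx": [0,0,0],"wy": [0,0,0],"wz": [0,0,0]}'
cat > meas.py <<'E'
# measure the slide in the rectified view (3 px/mm) by brightness on its top plane
import subprocess,sys,cv2,numpy as np
E
python3 look.py r2 .0520
```

```text
time: 12.35
tool_pos: [0.5028, 0.185, 0.0509]
tool_rot: [0.0, 1.0, -0.01, -0.0]
contact_force: [-0.5, -0.4, 0.2]
gripper_width: -0.003
grasp_force: 0.0
time: 12.98
tool_pos: [0.5108, 0.1849, 0.051]
tool_rot: [-0.0, 1.0, -0.01, 0.0]
contact_force: [0.0, 0.1, 0.5]
gripper_width: 0.002
grasp_force: 0.0
time: 13.35
tool_pos: [0.5126, 0.1848, 0.051]
tool_rot: [0.0, 1.0, -0.01, 0.0]
contact_force: [-0.4, 0.5, 0.2]
gripper_width: -0.0
grasp_force: 0.0
[0.5126 0.1849 0.051 ]
```

```bash
cat > meas.py <<'E'
# edges (stage mm) of the slide along rectified columns / rows, by brightness gradient
import sys,cv2,numpy as np
g=cv2.cvtColor(cv2.imread(f"pics/{sys.argv[1]}.png"),cv2.COLOR_BGR2GRAY).astype(float)
def edges(v,o):
    d=np.gradient(cv2.GaussianBlur(v.reshape(1,-1),(7,1),0)[0]);k=[i for i in range(2,len(d)-2) if abs(d[i])>2.5 and abs(d[i])==abs(d[i-2:i+3]).max()]
    return [(round(o-i/3,1),"+" if d[i]>0 else "-") for i in k]
for y in map(float,sys.argv[2].split(",")): c=int((100-y)*3);print("col y",y,edges(g[:,c-4:c+5].mean(1),70))
for x in map(float,sys.argv[3].split(",")): r=int((70-x)*3);print("row x",x,edges(g[r-3:r+4].mean(0),100))
E
python3 meas.py r1 45,35,-10,-18 5,-15; python3 meas.py r2 45,35,-10,-18 10,5,0
```

```text
col y 45.0 [(65.7, '-'), (32.7, '+'), (22.0, '-'), (12.3, '+'), (-22.3, '-'), (-64.3, '+')]
col y 35.0 [(65.7, '-'), (32.7, '+'), (22.0, '-'), (12.0, '+'), (-22.3, '-'), (-64.3, '+')]
col y -10.0 [(65.7, '-'), (32.7, '+'), (22.0, '-'), (11.7, '+'), (-22.7, '-'), (-64.3, '+')]
col y -18.0 [(65.7, '-'), (32.7, '+'), (22.0, '-'), (11.7, '+'), (-22.7, '-'), (-64.3, '+')]
row x 5.0 [(95.0, '-'), (52.7, '+'), (-24.7, '-'), (-95.3, '+')]
row x -15.0 [(95.0, '-'), (53.0, '+'), (-24.3, '-'), (-95.3, '+')]
col y 45.0 [(65.3, '-'), (32.7, '+'), (22.3, '-'), (18.3, '+'), (-15.3, '-'), (-48.3, '-')]
col y 35.0 [(65.3, '-'), (32.7, '+'), (22.3, '-'), (18.0, '+'), (-15.7, '-'), (-41.0, '-')]
col y -10.0 [(65.3, '-'), (32.7, '+'), (22.3, '-'), (18.0, '+'), (-15.7, '-'), (-47.7, '-')]
col y -18.0 [(65.3, '-'), (32.7, '+'), (22.7, '-'), (18.0, '+'), (-15.7, '-'), (-44.3, '-'), (-63.7, '+')]
row x 10.0 [(93.0, '-'), (53.0, '+'), (28.3, '+'), (-3.3, '-'), (-23.0, '-'), (-92.7, '+'), (-127.0, '-')]
row x 5.0 [(93.0, '-'), (53.0, '+'), (28.3, '+'), (-3.3, '-'), (-23.0, '-'), (-92.7, '+'), (-128.3, '-')]
row x 0.0 [(93.0, '-'), (53.0, '+'), (28.3, '+'), (-1.7, '-'), (-23.0, '-'), (-92.7, '+'), (-129.0, '-')]
```

The slide moved squarely, and the remaining gap is about 4 mm.

In the tool's units: 0.0015 m is 0.075.

```bash
python3 shift.py '{"finger_gap": [0,0,0],"tx": [0.075,0.075,0],"ty": [0,0,0],"tz": [0,0,0],"wx": [0,0,0],"wy": [0,0,0],"wz": [0,0,0]}';  python3 shift.py '{"finger_gap": [0,0],"tx": [0.025,0],"ty": [0,0],"tz": [0,0],"wx": [0,0],"wy": [0,0],"wz": [0,0]}';python3 shift.py '{"finger_gap": [0,0],"tx": [0.025,0],"ty": [0,0],"tz": [0,0],"wx": [0,0],"wy": [0,0],"wz": [0,0]}'; python3 look.py r3 .052;python3 meas.py r3 45,35,-10,-18 10,0
```

```text
time: 13.78
tool_pos: [0.5158, 0.1848, 0.051]
tool_rot: [-0.0, 1.0, -0.01, 0.0]
contact_force: [0.8, -0.4, 0.9]
gripper_width: 0.001
grasp_force: 0.0
time: 14.02
tool_pos: [0.5161, 0.1848, 0.051]
tool_rot: [0.0, 1.0, -0.01, 0.0]
contact_force: [-0.2, 0.0, -0.7]
gripper_width: -0.002
grasp_force: 0.1
time: 14.28
tool_pos: [0.5166, 0.1848, 0.051]
tool_rot: [-0.0, 1.0, -0.01, 0.0]
contact_force: [-0.3, 0.3, 0.1]
gripper_width: -0.001
grasp_force: 0.1
[0.5166 0.1848 0.051 ]
col y 45.0 [(65.7, '-'), (32.7, '+'), (22.7, '-'), (21.3, '+'), (-11.7, '-'), (-44.7, '-')]
col y 35.0 [(65.7, '-'), (32.7, '+'), (22.7, '-'), (21.3, '+'), (-11.7, '-'), (-37.3, '-')]
col y -10.0 [(65.7, '-'), (32.3, '+'), (22.7, '-'), (21.3, '+'), (-12.0, '-'), (-44.0, '-')]
col y -18.0 [(65.7, '-'), (32.3, '+'), (22.7, '-'), (21.3, '+'), (-12.0, '-'), (-40.3, '-'), (-59.7, '+')]
row x 10.0 [(93.0, '-'), (53.0, '+'), (28.3, '+'), (-3.3, '-'), (-23.0, '-'), (-92.7, '+'), (-128.0, '-')]
row x 0.0 [(93.0, '-'), (53.0, '+'), (28.3, '+'), (-1.7, '-'), (-23.0, '-'), (-92.7, '+')]
```

Just short of touching. I'll do a few more half-millimetre steps, stopping once a force shows.

In the tool's units: 0.0005 m is 0.025.

```bash
python3 shift.py '{"finger_gap": [0,0],"tx": [0.025,0],"ty": [0,0],"tz": [0,0],"wx": [0,0],"wy": [0,0],"wz": [0,0]}';  python3 shift.py '{"finger_gap": [0,0],"tx": [0.015,0],"ty": [0,0],"tz": [0,0],"wx": [0,0],"wy": [0,0],"wz": [0,0]}'|grep force;python3 shift.py '{"finger_gap": [0,0],"tx": [0.015,0],"ty": [0,0],"tz": [0,0],"wx": [0,0],"wy": [0,0],"wz": [0,0]}'|grep force
```

```text
time: 14.58
tool_pos: [0.5171, 0.1848, 0.051]
tool_rot: [0.0, 1.0, -0.01, 0.0]
contact_force: [-0.5, -0.5, 0.8]
gripper_width: 0.001
grasp_force: 0.1
contact_force: [-1.8, 0.4, -0.0]
grasp_force: 0.4
contact_force: [-1.8, -0.0, 0.2]
grasp_force: 1.0
```

Light contact of about 2 N, so it's snug. Now I retreat, go up and around to the slide's left end.

```bash
python3 shift.py '{"finger_gap": [0,0,0,0,0],"tx": [-0.5,0,0,0,0.9],"ty": [0,0,-1.5,-1.5,0],"tz": [0,-1,0,0,0],"wx": [0,0,0,0,0],"wy": [0,0,0,0,0],"wz": [0,0,0,0,0]}';  python3 shift.py '{"finger_gap": [0,0,0,0,0],"tx": [0.9,0,0,0,0],"ty": [0,0,0,0,0],"tz": [0,0.5,0,0.5,0],"wx": [0,0,0,0,0],"wy": [0,0,0,0,0],"wz": [0,0,0,0,0]}'; python3 look.py r4 .052;python3 meas.py r4 45,35,-10,-18 10,0,-5
```

```text
time: 15.7
tool_pos: [0.5259, 0.2464, 0.0711]
tool_rot: [-0.0, 1.0, -0.008, 0.0]
contact_force: [0.7, -0.9, -0.2]
gripper_width: 0.004
grasp_force: 0.0
time: 16.32
tool_pos: [0.5442, 0.2442, 0.0504]
tool_rot: [0.0, 1.0, -0.01, -0.0]
contact_force: [0.0, -0.3, 0.3]
gripper_width: 0.001
grasp_force: 0.0
[0.5442 0.2442 0.0505]
col y 45.0 [(67.0, '-'), (32.0, '+'), (22.7, '-'), (-11.3, '-'), (-15.3, '-'), (-17.7, '-')]
col y 35.0 [(67.0, '-'), (32.0, '+'), (22.7, '-'), (-11.7, '-'), (-19.0, '+'), (-21.3, '-'), (-57.0, '-')]
col y -10.0 [(67.0, '-'), (32.0, '+'), (22.7, '-'), (-11.3, '-'), (-40.0, '-')]
col y -18.0 [(67.0, '-'), (32.0, '+'), (22.7, '-'), (-11.3, '-'), (-45.3, '-')]
row x 10.0 [(94.3, '-'), (88.0, '-'), (82.7, '+'), (77.0, '-'), (73.7, '+'), (68.0, '-'), (63.0, '+'), (52.3, '+'), (27.3, '+'), (-2.3, '-'), (-23.7, '-'), (-75.7, '-')]
row x 0.0 [(94.3, '-'), (91.3, '-'), (83.7, '+'), (77.3, '-'), (73.7, '+'), (67.3, '-'), (59.7, '+'), (52.3, '+'), (27.3, '+'), (0.0, '-'), (-23.7, '-'), (-78.7, '-')]
row x -5.0 [(94.3, '-'), (92.0, '-'), (84.3, '+'), (77.3, '-'), (73.7, '+'), (66.7, '-'), (58.7, '+'), (52.3, '+'), (27.3, '+'), (0.7, '-'), (-23.7, '-'), (-80.0, '-')]
```

The slide is flush and square, with ends at y = 52.3 and −23.7 mm. I push it along −y.

Careful with the scale: shifts go in units of 20 mm. That gives: 0.004 m is 0.2, -0.0007 m is -0.035.

```bash
python3 shift.py '{"finger_gap": [0,0,0,0,0],"tx": [0,0,0,0,0],"ty": [0.2,0.2,0.2,0.2,0.2],"tz": [-0.035,0,0,0,0],"wx": [0,0,0,0,0],"wy": [0,0,0,0,0],"wz": [0,0,0,0,0]}'; python3 shift.py '{"finger_gap": [0,0,0,0,0],"tx": [0,0,0,0,0],"ty": [0.25,0.25,0.25,0.25,0.25],"tz": [0,0,0,0,0],"wx": [0,0,0,0,0],"wy": [0,0,0,0,0],"wz": [0,0,0,0,0]}';  python3 look.py r5 .052;python3 meas.py r5 35,0,-30 10,0,-5
```

```text
time: 17.0
tool_pos: [0.5444, 0.2239, 0.0517]
tool_rot: [-0.0, 1.0, -0.01, 0.0]
contact_force: [0.9, -0.5, -1.1]
gripper_width: 0.006
grasp_force: 0.1
time: 17.62
tool_pos: [0.5439, 0.1989, 0.0517]
tool_rot: [0.0, 1.0, -0.01, -0.0]
contact_force: [-0.5, 0.0, -0.7]
gripper_width: 0.001
grasp_force: 0.1
[0.5439 0.1984 0.0517]
col y 35.0 [(67.0, '-'), (65.0, '+'), (32.0, '+'), (22.0, '-'), (-7.0, '+'), (-9.3, '-'), (-58.7, '-')]
col y 0.0 [(67.0, '-'), (32.0, '+'), (22.7, '-'), (16.0, '+'), (-1.3, '-'), (-11.7, '-'), (-15.7, '-'), (-18.3, '-')]
col y -30.0 [(67.0, '-'), (32.0, '+'), (22.7, '-'), (21.0, '+'), (-11.7, '-'), (-24.3, '-'), (-51.3, '+'), (-56.3, '-')]
row x 10.0 [(93.3, '-'), (42.7, '-'), (37.7, '+'), (31.7, '-'), (28.3, '+'), (23.0, '+'), (18.0, '+'), (-28.0, '-'), (-52.3, '-'), (-92.3, '+'), (-122.0, '-')]
row x 0.0 [(93.3, '-'), (46.0, '-'), (38.3, '+'), (32.0, '-'), (28.3, '+'), (22.0, '-'), (14.7, '+'), (0.0, '-'), (-28.0, '-'), (-52.3, '-'), (-92.3, '+'), (-125.0, '-')]
row x -5.0 [(93.3, '-'), (47.0, '-'), (39.0, '+'), (32.0, '-'), (28.3, '+'), (21.3, '-'), (13.7, '+'), (4.0, '-'), (-1.3, '+'), (-28.0, '-'), (-52.3, '-'), (-92.3, '+'), (-126.7, '-')]
```

The slide is tracking well (right end at −52, still flush). 67 mm to go.

In the tool's units: 0.005 m is 0.25.

```bash
python3 shift.py '{"finger_gap": [0,0,0,0,0],"tx": [0,0,0,0,0],"ty": [0.25,0.25,0.25,0.25,0.25],"tz": [0,0,0,0,0],"wx": [0,0,0,0,0],"wy": [0,0,0,0,0],"wz": [0,0,0,0,0]}'; python3 shift.py '{"finger_gap": [0,0,0,0,0],"tx": [0,0,0,0,0],"ty": [0.25,0.25,0.25,0.25,0.25],"tz": [0,0,0,0,0],"wx": [0,0,0,0,0],"wy": [0,0,0,0,0],"wz": [0,0,0,0,0]}';  python3 look.py r6 .052;python3 meas.py r6 -60,-70,-80,-90 10,0,-5
```

```text
time: 18.3
tool_pos: [0.5435, 0.1739, 0.0518]
tool_rot: [-0.0, 1.0, -0.01, 0.0]
contact_force: [0.3, 0.6, -0.3]
gripper_width: 0.0
grasp_force: 0.2
time: 18.92
tool_pos: [0.543, 0.1489, 0.0517]
tool_rot: [-0.0, 1.0, -0.01, 0.0]
contact_force: [0.7, -0.4, 0.8]
gripper_width: -0.004
grasp_force: 0.2
[0.543  0.1485 0.0517]
col y -60.0 [(67.0, '-'), (32.0, '+'), (22.7, '-'), (21.0, '+'), (16.0, '+'), (-6.7, '-'), (-12.0, '-'), (-19.3, '+'), (-22.0, '-'), (-57.7, '-')]
col y -70.0 [(67.0, '-'), (32.0, '+'), (22.7, '-'), (21.0, '+'), (15.7, '+'), (-6.7, '-'), (-11.7, '-'), (-18.3, '-'), (-43.3, '+'), (-48.7, '-')]
col y -80.0 [(67.0, '-'), (32.0, '+'), (28.0, '-'), (25.0, '+'), (22.7, '-'), (21.0, '+'), (-11.7, '-'), (-24.7, '-'), (-51.0, '+'), (-54.0, '-')]
col y -90.0 [(66.7, '-'), (32.0, '+'), (22.7, '-'), (21.0, '+'), (-11.7, '-'), (-31.0, '-')]
row x 10.0 [(92.3, '-'), (22.3, '+'), (-3.3, '-'), (-18.3, '-'), (-21.7, '+'), (-27.0, '+'), (-32.3, '+'), (-51.3, '+'), (-78.0, '-'), (-93.3, '+'), (-102.3, '-')]
row x 0.0 [(92.3, '-'), (20.3, '+'), (-1.3, '-'), (-3.7, '-'), (-11.7, '+'), (-18.0, '-'), (-21.7, '+'), (-28.0, '-'), (-35.7, '+'), (-51.3, '+'), (-78.0, '-'), (-93.3, '+'), (-102.3, '-')]
row x -5.0 [(92.3, '-'), (15.3, '+'), (15.0, '+'), (3.7, '-'), (-3.0, '-'), (-11.0, '+'), (-18.0, '-'), (-21.7, '+'), (-28.7, '-'), (-36.3, '+'), (-51.3, '+'), (-78.0, '-'), (-93.3, '+'), (-102.3, '-')]
```

```bash
python3 shift.py '{"finger_gap": [0,0,0,0,0],"tx": [0,0,0,0,0],"ty": [0.2,0.2,0.2,0.15,0.1],"tz": [0,0,0,0,0],"wx": [0,0,0,0,0],"wy": [0,0,0,0,0],"wz": [0,0,0,0,0]}'; python3 shift.py '{"finger_gap": [0,0,0,0,0],"tx": [0,0,0,0,0],"ty": [0,-0.3,-0.5,0,0],"tz": [0,0,0,-1.5,0],"wx": [0,0,0,0,0],"wy": [0,0,0,0,0],"wz": [0,0,0,0,0]}'; python3 shift.py '{"finger_gap": [0,0,0,0,0],"tx": [-1,-1.5,0,0,0],"ty": [0,0,0,0,0],"tz": [-2,-2.5,-2,0,0],"wx": [0,0,0,0,0],"wy": [0,0,0,0,0],"wz": [0,0,0,0,0]}';  python3 look.py r7 .052;python3 meas.py r7 -50,-60,-80,-90,-100,-110 10,0,-5
```

```text
time: 19.6
tool_pos: [0.5426, 0.132, 0.0517]
tool_rot: [-0.0, 1.0, -0.01, -0.0]
contact_force: [0.6, -0.4, 0.6]
gripper_width: -0.001
grasp_force: 0.1
time: 20.23
tool_pos: [0.545, 0.1493, 0.0844]
tool_rot: [-0.0, 1.0, -0.009, 0.003]
contact_force: [0.8, 0.4, -0.3]
gripper_width: 0.001
grasp_force: 0.0
time: 20.85
tool_pos: [0.4925, 0.1494, 0.2105]
tool_rot: [0.0, 1.0, -0.01, -0.001]
contact_force: [0.5, 0.4, -0.6]
gripper_width: -0.0
grasp_force: 0.0
[0.4921 0.1492 0.2096]
col y -50.0 [(65.3, '-'), (33.0, '+'), (23.3, '-'), (21.3, '+'), (-11.3, '-'), (-34.3, '+'), (-45.7, '-'), (-63.0, '+')]
col y -60.0 [(65.3, '-'), (33.0, '+'), (23.3, '-'), (21.3, '+'), (-11.3, '-'), (-33.7, '+'), (-37.7, '+'), (-47.3, '-'), (-62.3, '+')]
col y -80.0 [(65.3, '-'), (33.0, '+'), (23.3, '-'), (21.3, '+'), (17.0, '+'), (-6.0, '-'), (-11.3, '-'), (-42.0, '+'), (-51.7, '-'), (-63.0, '+')]
col y -90.0 [(65.0, '-'), (59.0, '+'), (54.3, '-'), (33.0, '+'), (23.3, '-'), (21.3, '+'), (17.0, '+'), (-6.0, '-'), (-11.3, '-'), (-44.7, '+'), (-49.3, '-'), (-54.7, '-'), (-63.0, '+')]
col y -100.0 [(22.3, '+'), (-11.7, '-'), (-45.0, '-'), (-47.3, '+'), (-51.0, '-'), (-61.7, '+')]
col y -110.0 [(22.3, '+'), (-11.7, '-')]
row x 10.0 [(93.3, '-'), (22.7, '+'), (-3.3, '-'), (-43.3, '+'), (-68.0, '+'), (-119.7, '-')]
row x 0.0 [(93.3, '-'), (21.7, '+'), (-2.3, '-'), (-43.3, '+'), (-68.0, '+'), (-119.3, '-')]
row x -5.0 [(93.3, '-'), (17.7, '+'), (1.7, '-'), (-43.3, '+'), (-119.7, '-')]
```

View pics/r7.png

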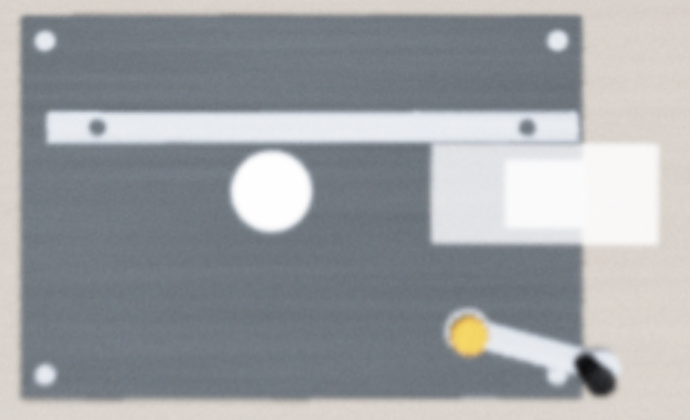

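The final view shows the slide flush and square against the fence, spanning columns 430–659. The stage edge is at column 582, so about 25 mm overhangs. The stop arm is swung aside and the gripper is clear.

```bash
python3 -c "
from plant import manip
print(manip.job_done())"
```

```text
the job is handed in; nothing more can be done
None
```

I handed the job in: the stop arm is swung aside (about 1.85 rad), and the slide lies square against the fence with about 25 mm over the right-hand edge. The gripper finished clear; no verdict came back from the hand-in.

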